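Set up the mosaic table

ROBOT

A 6-joint arm with a two-finger parallel gripper is mounted at the origin on the work surface. World frame = base frame: x ahead of the robot, y to its left, z up, the work surface at z = 0. Lengths are in m, angles in rad, forces in N, time in s.
With the tool pointing down it reaches from about 0.225 to 0.875 m from the base axis. Payload 3.4 kg.
Tool frame: the origin (TCP) lies on the centre line of the jaws, within the pads' length; the fingertips stand 17 mm ahead of it and the grasp point (between the pads) lies 2 mm behind it; z points along the fingers, y is the line along which they close (so a half turn about z gives the same grasp; the last joint's range is limited). The gripper opens to 85 mm and grips with 20 to 120 N. Pads are 22 mm wide; open, the fingers measure 114 mm over their backs; the gripper's body (76 mm by 85 mm) begins 54 mm behind the grasp point. The pads swing forward as they close: fully open they stand 13 mm farther back than shut.
Start: joints at [-1.238, 0.276, 1.505, -0, 1.361, -0.121], TCP at [0.252, -0.517, 0.248] pointing down, gripper open.
Joint ranges: [-2.89, 2.89], [-0.75, 2.08], [0.22, 2.7], [-1.18, 4.32], [0.11, 2.71], [-2.7, 2.7]. Speed limits (rad/s): [2.57, 2.57, 3.14, 3.14, 3.14, 3.14].

INTERFACE

Orientations are given as a unit quaternion [w, x, y, z].
In Python, from rig import manip gives the robot as it stands.
- The arm moves only by the tool move_arm, never from a script. Its argument "steps" is one flat list of numbers, 7 for each row, row after row: the turn, a rotation vector about the world's x, y, z normalised to -1 to 1, where 1 is 360 degrees, then the shift along the world's x, y, z normalised to -1 to 1, where 1 is 1 m, then the opening, from -1 (shut) to 1 (fully open). A call has exactly 10 rows; each row is the pose to reach, as a shift and turn from the pose commanded when the call began, turning the shorter way round; what a row does not reach only later rows make up. A row lasts 1/10 s, in which the tool goes at most 50 mm and 8.59 degrees, less where a joint would pass 70% of its speed; a pose out of reach is approached as far as the arm can. A call with a number of a shift or a turn outside -1 to 1 is refused whole. A call with a gripper value outside its range is refused whole. The fingers move at their own pace and stop on an object; "squeeze" is the grip in N (left out, the last holds). Time passes only in rows, so rows that repeat a pose let the fingers close, or fill a call up. It gives the time, the measured TCP pose, the force, the opening and the grip force at its end, in the units of the state.
- manip.get_state(): the state, without advancing time (a new reading comes with each control period).
- manip.get_image(name): name is "scene" or "top" or "wrist"; returns a dict with "pixels" (480x640x3 uint8, blue, green, red), "fx", "fy", "cx", "cy" (pixels), "R" (3x3) and "t" (3): a world point X has camera coordinates R X + t. Camera axes: x right, y down, z forward; pixel columns grow to the right and rows downward; lengths in m; the calibration is good to about 2 mm. A picture is of the moment at which its call begins. There is no depth.
- manip.sign_off(): hands the job in; it is judged then, once.
The state is a dict: "clock": time; "qpos": joint angles; "qd": joint speeds; "effort": joint torques, N m; "position": TCP position; "ee_rot": TCP orientation; "contact_force": force on the tool from outside, world axes, zero at the start; "moment": the same for the moment, N m; "width": finger opening in m; "gripper_force": force on a finger pad.
Only numpy, scipy, OpenCV 4.12 (cv2) and the standard library are available. Lean on these libraries where they do the work, as an engineer would, in place of code of your own. Each camera call takes 0.05 s, during which the arm holds its last target. There are 200 camera calls.

TASK

Get the mosaic table ready: slide every round terracotta base on the board fully home into a nest of its own, so that its rim touches all three pins. Tip both trays of marble stones into the hopper so that every stone is in it, and put each empty tray back flat on the table where it stood. Leave the bowl, the brush jar and the blue block where they are.

Things in the scene. Friction and masses are not known exactly. Their poses are not given: they have to be found in the camera images.
- board: fixed plywood setting board, 290 (x) x 400 (y) x 12 mm thick, flat on the table; origin at the centre of its underside, top face 12 mm above it. On it stand nine steel pins (10 mm diameter, 26 mm tall above the top face) in three groups of three, one group per nest, along its far (+x) side
- nest0 (a point): centre of the right (-y) nest, on the top face of the board (12 mm above the table): where the centre of a base lies when its rim touches all three pins of that nest. The pins' axes stand 51 mm from this point, at -60, 0 and +60 degrees from the board's +x direction, so the nest is open towards -x. Nests are 135 mm apart along y
- nest1 (a point): centre of the middle nest, on the top face of the board (12 mm above the table): where the centre of a base lies when its rim touches all three pins of that nest. The pins' axes stand 51 mm from this point, at -60, 0 and +60 degrees from the board's +x direction, so the nest is open towards -x. Nests are 135 mm apart along y
- nest2 (a point): centre of the left (+y) nest, on the top face of the board (12 mm above the table): where the centre of a base lies when its rim touches all three pins of that nest. The pins' axes stand 51 mm from this point, at -60, 0 and +60 degrees from the board's +x direction, so the nest is open towards -x. Nests are 135 mm apart along y
- base0: round terracotta base, a solid flat disc 92 mm in diameter, 18 mm thick, 0.28 kg, too wide for the gripper: it is slid along the board by its rim. Lies loose and flat on the board; origin at the centre of its underside. All bases are alike and may go in any nest, one to a nest. Two or three are present (an absent one reads None)
- base1: round terracotta base, a solid flat disc 92 mm in diameter, 18 mm thick, 0.28 kg, too wide for the gripper: it is slid along the board by its rim. Lies loose and flat on the board; origin at the centre of its underside. All bases are alike and may go in any nest, one to a nest. Two or three are present (an absent one reads None)
- base2: round terracotta base, a solid flat disc 92 mm in diameter, 18 mm thick, 0.28 kg, too wide for the gripper: it is slid along the board by its rim. Lies loose and flat on the board; origin at the centre of its underside. All bases are alike and may go in any nest, one to a nest. Two or three are present (an absent one reads None)
- hopper: fixed square metal feed hopper, 200 x 200 mm outside, rim 130 mm above the table, open at the top (190 x 190 mm inside at the rim, the inside slopes at 45 degrees from 77 mm height down to a small flat floor); origin at the centre of its underside, z up; a small outlet lip is on its -x side
- tray0: loose steel scoop tray, 150 (x) x 90 (y) mm, floor 4 mm thick, walls 30 mm high at back (-x) and sides, open front (+x) with no lip; 0.2 kg. Origin: centre of underside. Grip: upright wooden tab 14 mm thick (y), 36 mm long (x), centred at x = -52 mm, y = 0, top 82 mm above the underside; grip it across y about 64 mm up. Stones slide out once it is tipped nose-down past 25 to 35 degrees
- tray1: loose steel scoop tray, 150 (x) x 90 (y) mm, floor 4 mm thick, walls 30 mm high at back (-x) and sides, open front (+x) with no lip; 0.2 kg. Origin: centre of underside. Grip: upright wooden tab 14 mm thick (y), 36 mm long (x), centred at x = -52 mm, y = 0, top 82 mm above the underside; grip it across y about 64 mm up. Stones slide out once it is tipped nose-down past 25 to 35 degrees
- stone00: marble mosaic stone, a 20 mm cube of 0.021 kg, starts lying on the floor of tray0 ahead of its tab; origin at the centre of its underside face (turns with the stone). Two to four per tray are present (an absent one reads None)
- stone01: marble mosaic stone, a 20 mm cube of 0.021 kg, starts lying on the floor of tray0 ahead of its tab; origin at the centre of its underside face (turns with the stone). Two to four per tray are present (an absent one reads None)
- stone02: marble mosaic stone, a 20 mm cube of 0.021 kg, starts lying on the floor of tray0 ahead of its tab; origin at the centre of its underside face (turns with the stone). Two to four per tray are present (an absent one reads None)
- stone03: marble mosaic stone, a 20 mm cube of 0.021 kg, starts lying on the floor of tray0 ahead of its tab; origin at the centre of its underside face (turns with the stone). Two to four per tray are present (an absent one reads None)
- stone10: marble mosaic stone, a 20 mm cube of 0.021 kg, starts lying on the floor of tray1 ahead of its tab; origin at the centre of its underside face (turns with the stone). Two to four per tray are present (an absent one reads None)
- stone11: marble mosaic stone, a 20 mm cube of 0.021 kg, starts lying on the floor of tray1 ahead of its tab; origin at the centre of its underside face (turns with the stone). Two to four per tray are present (an absent one reads None)
- stone12: marble mosaic stone, a 20 mm cube of 0.021 kg, starts lying on the floor of tray1 ahead of its tab; origin at the centre of its underside face (turns with the stone). Two to four per tray are present (an absent one reads None)
- stone13: marble mosaic stone, a 20 mm cube of 0.021 kg, starts lying on the floor of tray1 ahead of its tab; origin at the centre of its underside face (turns with the stone). Two to four per tray are present (an absent one reads None)
- water_bowl: bystander: white ceramic bowl, 120 mm wide, 60 mm high; origin under its centre
- brush_jar: bystander: glass jar of brushes, 72 mm wide, jar 90 mm high, brushes to about 225 mm; origin under its centre
- whetstone: bystander: blue block 60 x 170 x 35 mm; origin under its centre
Not all that is in view belongs to the job. Leave any pink or yellow look-alike of the base0 alone.

How it is judged:
By the outcome, as a careful person would: the job done as asked, in the order asked, and still so for the second after the job is handed in, with the robot touching nothing.
Of base0, base1, base2 only 2 to 3 are there at a start; the rules pass over those that are not, and their reading is None.
Of stone00, stone01, stone02, stone03 only 2 to 4 are there at a start; the rules pass over those that are not, and their reading is None.
Of stone10, stone11, stone12, stone13 only 2 to 4 are there at a start; the rules pass over those that are not, and their reading is None.
At some moment in a run one of base0, base1, base2 may be knocked a few centimetres aside while the robot is not near it.
It also fails if it takes over 208 s, if anything falls off the work surface, if the arm or the gripper's body presses on something with over 40 N, if the wrist force passes 120 N, or if a joint passes its speed limit or range.

## Working session

There is one attempt and no reset: what is moved stays moved. The work goes in short steps, Python scripts to look and compute and a tool call to move; the robot and the scene stay as the last step left them, time stands still between calls to the robot, and variables do not carry over. Pictures are saved under pics/ and viewed, at most 14 in all, crops included, and the job is handed in when it is done.

Besides the shell and the picture viewer there is one more tool, called after "Call:" in YAML: its name, and indented under it one key for each argument. move_arm: Moves the arm, as the interface text tells. Scaled input: -1 to 1 covers 1 m each way for a shift and 360 degrees each way for a turn. Its arguments: {"type":"object","properties":{"steps":{"type":"array"},"squeeze":{"type":"number"}},"required":["steps"]}

```bash
ls; mkdir -p pics; python3 - <<'E'
from rig import manip
import cv2,pickle
for n in("scene","top"):
    im=manip.get_image(n); pickle.dump(im,open(f"pics/{n}0.pkl","wb")); cv2.imwrite(f"pics/{n}0.png",im["pixels"])
    print(n,im["fx"],im["cx"],im["cy"],im["R"],im["t"])
s=manip.get_state();print(s)
E
```

```text
pics
scene 524.1351618496232 320.84282618808436 244.80185185747698 [[ 0.51654477  0.85620547 -0.00967922]
 [ 0.50024863 -0.31093338 -0.80812854]
 [-0.69493368  0.41259256 -0.58892662]] [-0.27978505 -0.21466735  1.58342806]
top 558.1619003477092 323.8305241243124 238.80526151220883 [[-0.01915095 -0.99977814 -0.00876957]
 [-0.99725794  0.01972831 -0.07132602]
 [ 0.07148321  0.00737956 -0.9974145 ]] [0.06227729 0.52714487 1.45327726]
{'clock': 0.1, 'qpos': array([-1.23801003e+00,  2.76519767e-01,  1.50600957e+00, -3.72811034e-05,
        1.36073575e+00, -1.20979160e-01]), 'qd': array([ 0.00052861, -0.00217432, -0.00270114,  0.0005646 , -0.00190971,
        0.00030107]), 'effort': array([ 1.44452159e-03, -4.17701018e+01, -2.46404994e+01, -6.99952898e-05,
        5.83266563e-03, -4.01855615e-06]), 'position': array([ 0.25189635, -0.51637722,  0.24753184]), 'ee_rot': array([-8.29602252e-04,  9.74371113e-01,  2.24944961e-01, -1.06518016e-04]), 'contact_force': array([-0.10806932,  0.2748912 ,  0.0727719 ]), 'moment': array([-0.00904572, -0.0030028 , -0.06020711]), 'gripper_force': 0.0, 'width': 0.08505339989721625}
```

View pics/top0.png

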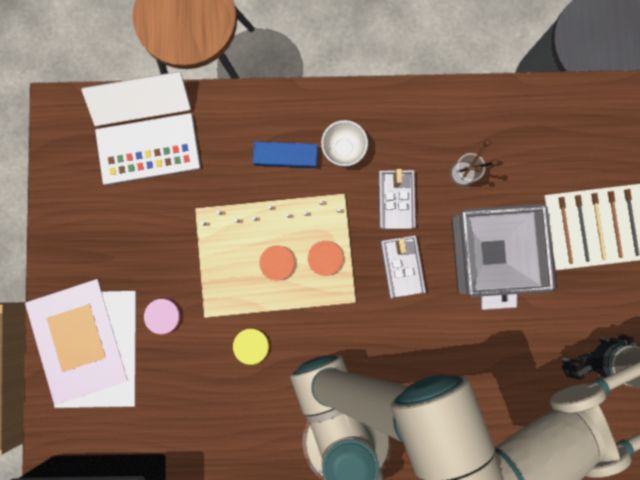

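View pics/scene0.png

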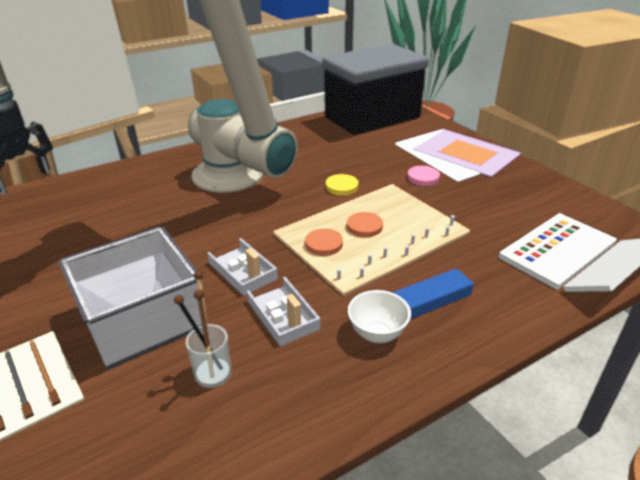

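Top view shows two terracotta bases (~277,263 and 325,258), nests along the top of the board, the trays (~397,200 and 403,267; tabs at the upper end, open fronts facing the robot) and the hopper at ~503,250. I'll enlarge the crop to measure.

```bash
cat > h.py <<'E'
import numpy as np,cv2
from rig import manip
def w(im,uv,z):
    d=np.array([(uv[0]-im["cx"])/im["fx"],(uv[1]-im["cy"])/im["fy"],1.])
    R=np.array(im["R"]);C=-R.T@np.array(im["t"]);d=R.T@d
    return (C+d*(z-C[2])/d[2])
def px(im,X):
    c=np.array(im["R"])@np.array(X)+np.array(im["t"]);return c[:2]/c[2]*[im["fx"],im["fy"]]+[im["cx"],im["cy"]]
def bases(im,z=.03):
    h=cv2.cvtColor(im["pixels"],cv2.COLOR_BGR2HSV)
    m=((h[...,0]<11)&(h[...,1]>150)&(h[...,2]>180)).astype(np.uint8)
    n,l,s,c=cv2.connectedComponentsWithStats(m)
    return [(w(im,c[i],z).round(4),s[i][4],c[i].round(1)) for i in range(1,n) if s[i][4]>300]
E
python3 - <<'E'
import pickle;from h import *
im=pickle.load(open("pics/top0.pkl","rb"))
for b in bases(im):print(b)
p=im["pixels"]
cv2.imwrite("pics/c1.png",cv2.resize(p[190:320,190:360],None,fx=4.6,fy=4.6,interpolation=cv2.INTER_CUBIC))
cv2.imwrite("pics/c2.png",cv2.resize(p[160:310,370:560],None,fx=4,fy=4,interpolation=cv2.INTER_CUBIC))
E
```

```text
(no output)
```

View pics/c1.png

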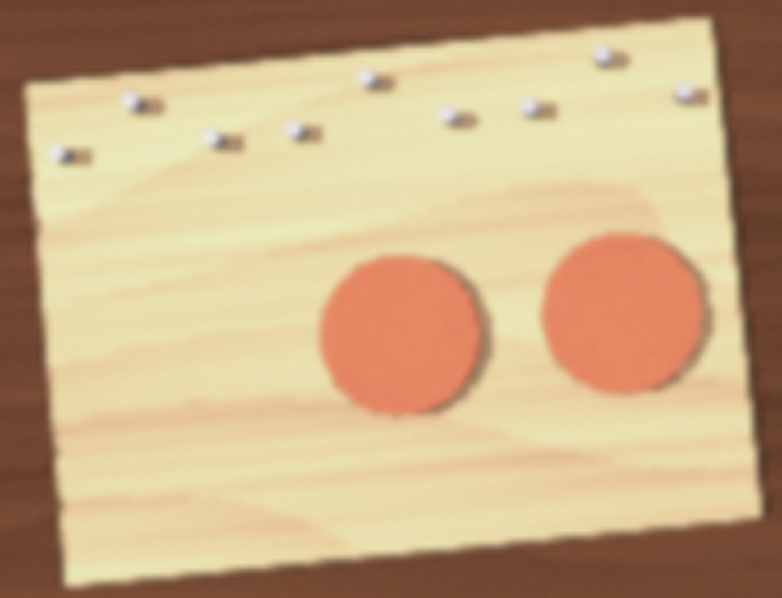

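View pics/c2.png

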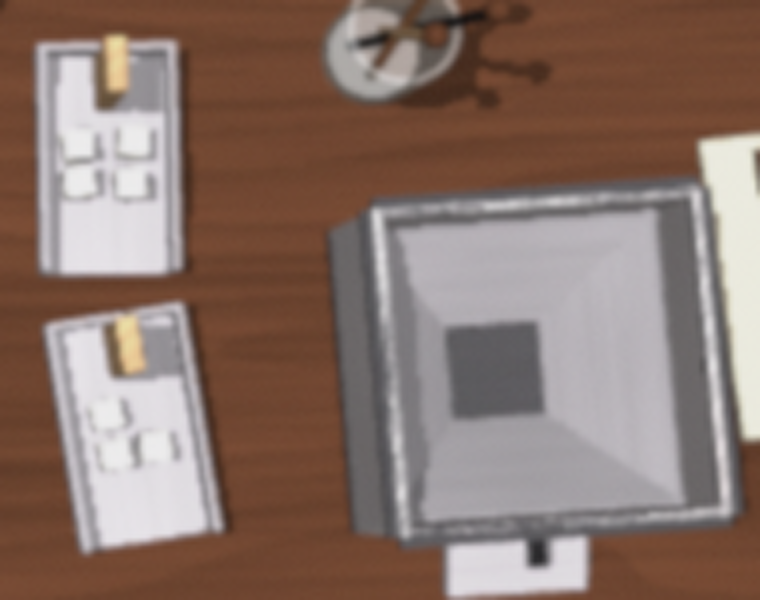

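The crops show all nine pins, the board corners, four stones in the far tray, three in the near one, and the hopper rim. I'll fit the poses from these points.

```bash
cat > fit.py <<'E'
import pickle;from h import *
from scipy.optimize import least_squares
im=pickle.load(open("pics/top0.pkl","rb"))
def fit(P,loc,z):
    W=np.array([w(im,p,zz)[:2] for p,zz in zip(P,z)]);loc=np.array(loc)
    def f(q):
        c,s=np.cos(q[2]),np.sin(q[2]);return (loc@np.array([[c,s],[-s,c]])+q[:2]-W).ravel()
    best=min((least_squares(f,[*W.mean(0),a]) for a in (0,1.6,3.14,-1.6)),key=lambda r:r.cost)
    return best.x,np.abs(best.fun).max(),np.round(best.fun*1000,1)
c1=lambda a:[(190+(x+.5)/4.6-.5,190+(y+.5)/4.6-.5) for x,y in a]
c2=lambda a:[(370+(x+.5)/4-.5,160+(y+.5)/4-.5) for x,y in a]
# pins: relative to nest1 ; nest x unknown -> fit pins separately
pins=c1([(56,153),(130,101),(211,139),(294,131),(366,78),(448,116),(530,107),(602,55),(683,93)])
loc=[(.051*np.cos(a)+0,y+.051*np.sin(a)) for y in(.135,0,-.135) for a in np.radians([60,0,-60])]
q,e,r=fit(pins,loc,[.038]*9);print("nest1,yaw",q,e)
c,s=np.cos(q[2]),np.sin(q[2])
for y in(.135,0,-.135):print(" nest",q[0]-s*y,q[1]+c*y)
q,e,r=fit(c1([(25,83),(712,17),(763,517),(66,586)]),[(.145,.2),(.145,-.2),(-.145,-.2),(-.145,.2)],[.012]*4);print("board",q,e)
T=[(-.075,-.045),(-.075,.045),(.075,.045),(.075,-.045)]
for n,P in dict(A=[(37,44),(178,40),(184,272),(40,274)],B=[(45,325),(186,303),(225,530),(83,552)]).items():
    q,e,r=fit(c2(P),T,[.03]*4);c,s=np.cos(q[2]),np.sin(q[2])
    print("tray",n,q,r,"tab",q[0]-.052*c,q[1]-.052*s)
H=[(.1,.1),(.1,-.1),(-.1,-.1),(-.1,.1)]
q,e,r=fit(c2([(372,203),(703,186),(740,517),(402,542)]),H,[.13]*4);print("hop",q,r)
E
sed -i 's/<11)/<14)/;s/>150/>110/' h.py
cat >> fit.py <<'E'
for b in bases(im):print(b)
print([ (n,w(im,p,z).round(3)) for n,p,z in (("bowl",(345,143),.06),("jar",(467,168),.09),("yellow",(251,346),.018))])
E
python3 fit.py
```

```text
nest1,yaw [0.56314738 0.18922649 0.07703768] 0.0006575031967202549
 nest 0.5527575766033492 0.3238260910886964
 nest 0.5631473793466 0.1892264922818785
 nest 0.5735371820898507 0.054626893475060556
board [0.48941021 0.18300114 0.07801866] 0.0004504632223549798
tray A [ 0.62883657 -0.14255052  3.13509511] [-0.8 -1.3 -2.1  1.7  1.5  1.9  1.5 -2.3] tab 0.6808354745656777 -0.1428883903505431
tray B [ 0.45131515 -0.15373755 -3.00381221] [ 0.3 -1.7  0.1  1.6 -0.3  1.7 -0.2 -1.6] tab 0.5028223628486067 -0.14659561784865432
hop [ 0.48445392 -0.39579443  0.05001674] [-3.9 -1.9 -0.2  0.2  1.5  3.   2.6 -1.4]
(array([1.1077, 0.4795, 0.03  ]), np.int32(1267), array([161.3,  27.5]))
(array([0.4776, 0.0497, 0.03  ]), np.int32(973), array([325. , 257.8]))
(array([0.4678, 0.1762, 0.03  ]), np.int32(960), array([276.7, 262.5]))
[('bowl', array([ 0.773, -0.008,  0.06 ])), ('jar', array([ 0.695, -0.314,  0.09 ])), ('yellow', array([0.252, 0.247, 0.018]))]
```

Board and pin fits agree to within 1 mm. The two bases belong in nest0 and nest1. I'll push each with half-open fingers as a cradle, starting with the left base: travel to behind it first.

Call:
move_arm:
  steps: [0, 0, -0.06, 0.141, 0.682, 0, 0.18, 0, 0, -0.06, 0.141, 0.682, 0, 0.18, 0, 0, -0.06, 0.141, 0.682, 0, 0.18, 0, 0, -0.06, 0.141, 0.682, 0, 0.18, 0, 0, -0.06, 0.141, 0.682, 0, 0.18, 0, 0, -0.06, 0.141, 0.682, 0, 0.18, 0, 0, -0.06, 0.141, 0.682, 0, 0.18, 0, 0, -0.06, 0.141, 0.682, 0, 0.18, 0, 0, -0.06, 0.141, 0.682, 0, 0.18, 0, 0, -0.06, 0.141, 0.682, 0, 0.18]
  squeeze: 40

```text
clock: 1.1
position: [0.353, -0.0252, 0.2484]
ee_rot: [0.0, 0.999, 0.038, 0.0]
contact_force: [1.3, -0.1, 0.0]
width: 0.0505
gripper_force: 0.0
```

Call:
move_arm:
  steps: [0, 0, 0, 0.04, 0.19, 0, 0.18, 0, 0, 0, 0.04, 0.19, 0, 0.18, 0, 0, 0, 0.04, 0.19, 0, 0.18, 0, 0, 0, 0.04, 0.19, 0, 0.18, 0, 0, 0, 0.04, 0.19, 0, 0.18, 0, 0, 0, 0.04, 0.19, -0.17, 0.18, 0, 0, 0, 0.04, 0.19, -0.17, 0.18, 0, 0, 0, 0.04, 0.19, -0.17, 0.18, 0, 0, 0, 0.04, 0.19, -0.17, 0.18, 0, 0, 0, 0.04, 0.19, -0.17, 0.18]

```text
clock: 2.1
position: [0.3902, 0.1614, 0.0755]
ee_rot: [0.001, 0.999, 0.038, -0.004]
contact_force: [0.1, -0.6, 1.3]
width: 0.0501
gripper_force: 0.0
```

```bash
python3 - <<'E'
from h import *
im=manip.get_image("top");print(bases(im));s=manip.get_state();print(s["position"],s["ee_rot"])
i=manip.get_image("wrist");cv2.imwrite("pics/w1.png",i["pixels"])
E
```

```text
[(array([1.1086, 0.4801, 0.03  ]), np.int32(1327), array([161.1,  27.2])), (array([0.4776, 0.0497, 0.03  ]), np.int32(972), array([325.1, 257.8])), (array([0.4762, 0.1779, 0.03  ]), np.int32(751), array([276. , 259.3]))]
[0.39215297 0.16192651 0.07731176] [ 5.37669722e-04  9.99271320e-01  3.81142534e-02 -1.96030789e-03]
```

View pics/w1.png

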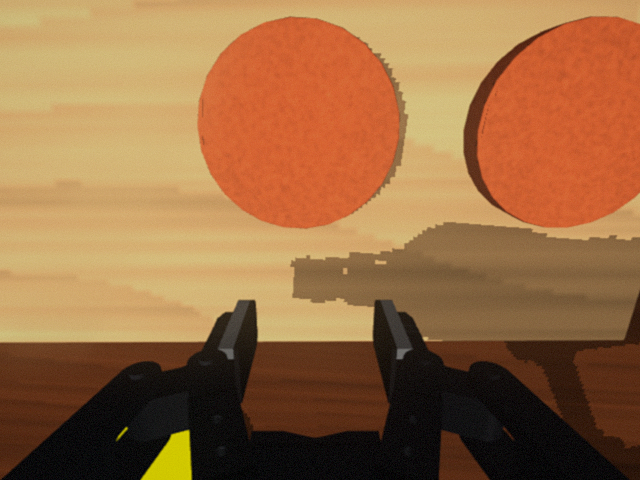

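The wrist view shows base1 ahead, centred ~14 px left (≈6 mm) of the jaw centre. I'll lower, shift and start sliding.

Call:
move_arm:
  steps: [0, 0, 0, 0, 0.008, -0.025, 0.18, 0, 0, 0, 0, 0.008, -0.045, 0.18, 0, 0, 0, 0, 0.008, -0.045, 0.18, 0, 0, 0, 0.015, 0.009, -0.045, 0.18, 0, 0, 0, 0.03, 0.011, -0.045, 0.18, 0, 0, 0, 0.045, 0.013, -0.045, 0.18, 0, 0, 0, 0.06, 0.015, -0.045, 0.18, 0, 0, 0, 0.075, 0.017, -0.045, 0.18, 0, 0, 0, 0.09, 0.019, -0.045, 0.18, 0, 0, 0, 0.1, 0.02, -0.045, 0.18]

```text
clock: 3.2
position: [0.4966, 0.1831, 0.0353]
ee_rot: [-0.0, 0.999, 0.038, 0.002]
contact_force: [-1.2, -0.2, 1.2]
width: 0.0504
gripper_force: 0.9
```

```bash
python3 - <<'E'
from h import *
im=manip.get_image("top");print(bases(im));s=manip.get_state();print(s["position"],s["contact_force"])
i=manip.get_image("wrist");cv2.imwrite("pics/w2.png",i["pixels"])
for b in bases(i):print(b)
E
```

```text
[(array([1.1077, 0.4786, 0.03  ]), np.int32(1622), array([161.6,  27.5])), (array([1.0965, 0.3366, 0.03  ]), np.int32(557), array([214.2,  30.3]))]
[0.49824899 0.18328457 0.03518737] [ 1.8707867   1.10561859 -0.71154939]
(array([0.5532, 0.1872, 0.03  ]), np.int32(44627), array([313.5, 193.7]))
(array([0.4422, 0.0335, 0.03  ]), np.int32(463), array([626.7, 455.5]))
```

View pics/w2.png

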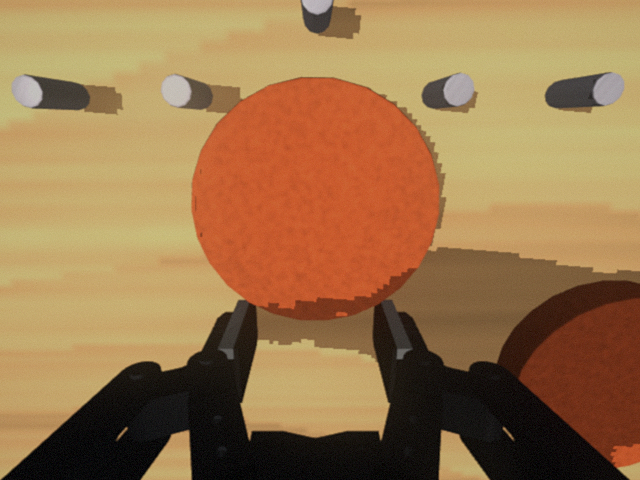

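Base1 sits centred in the cradle (~313,195), with the nest1 pins at (178,90), (316,5) and (455,90) ahead. Pushing slowly to contact.

Call:
move_arm:
  steps: [0, 0, 0, 0.004, 0, 0, 0.18, 0, 0, 0, 0.008, 0.001, 0, 0.18, 0, 0, 0, 0.01, 0.001, 0, 0.18, 0, 0, 0, 0.011, 0.001, 0, 0.18, 0, 0, 0, 0.012, 0.001, 0, 0.18, 0, 0, 0, 0.013, 0.001, 0, 0.18, 0, 0, 0, 0.014, 0.001, 0, 0.18, 0, 0, 0, 0.014, 0.001, 0, 0.18, 0, 0, 0, 0.014, 0.001, 0, 0.18, 0, 0, 0, 0.014, 0.001, 0, 0.18]

```text
clock: 4.3
position: [0.5075, 0.1839, 0.0333]
ee_rot: [0.0, 0.999, 0.038, 0.0]
contact_force: [-1.1, 1.1, 2.1]
width: 0.0503
gripper_force: 1.4
```

Call:
move_arm:
  steps: [0, 0, 0, 0.001, 0, 0, 0.18, 0, 0, 0, 0.002, 0, 0, 0.18, 0, 0, 0, 0.003, 0, 0, 0.18, 0, 0, 0, 0.004, 0, 0, 0.18, 0, 0, 0, 0.005, 0, 0, 0.18, 0, 0, 0, 0.006, 0, 0, 0.18, 0, 0, 0, 0.006, 0, 0, 0.18, 0, 0, 0, 0.006, 0, 0, 0.18, 0, 0, 0, 0.006, 0, 0, 0.18, 0, 0, 0, 0.006, 0, 0, 0.18]

```text
clock: 5.3
position: [0.5136, 0.1838, 0.0334]
ee_rot: [0.0, 0.999, 0.038, 0.0]
contact_force: [-1.2, -1.1, 0.9]
width: 0.0507
gripper_force: 1.1
```

Call:
move_arm:
  steps: [0, 0, 0, 0.001, 0, 0, 0.18, 0, 0, 0, 0.002, 0, 0, 0.18, 0, 0, 0, 0.003, 0, 0, 0.18, 0, 0, 0, 0.004, 0, 0, 0.18, 0, 0, 0, 0.004, 0, 0, 0.18, 0, 0, 0, 0.004, 0, 0, 0.18, 0, 0, 0, 0.004, 0, 0, 0.18, 0, 0, 0, 0.004, 0, 0, 0.18, 0, 0, 0, 0.004, 0, 0, 0.18, 0, 0, 0, 0.004, 0, 0, 0.18]

```text
clock: 6.3
position: [0.5146, 0.1836, 0.0331]
ee_rot: [0.0, 0.999, 0.038, -0.003]
contact_force: [-7.9, -0.4, 6.1]
width: 0.0501
gripper_force: 4.0
```

```bash
python3 - <<'E'
from h import *
i=manip.get_image("wrist");cv2.imwrite("pics/w3.png",i["pixels"])
print(manip.get_state()["contact_force"])
E
```

```text
[-7.74062565 -0.40324489  5.06938501]
```

View pics/w3.png

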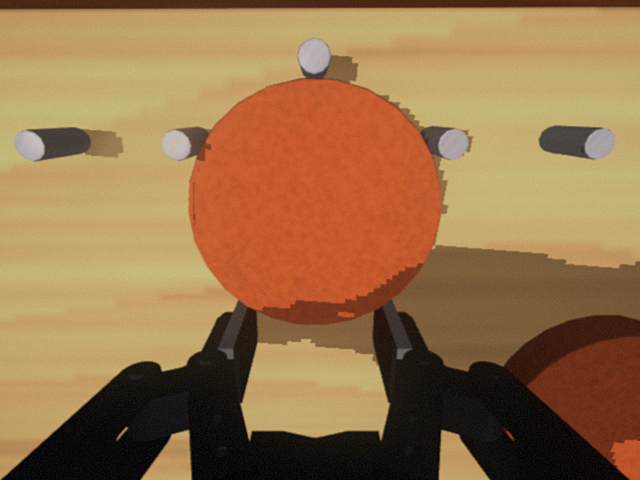

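Base1 rim meets all three pins, with 8 N of reaction. I'll press a bit more, back off and go behind base0.

Call:
move_arm:
  steps: [0, 0, 0, 0.002, 0, 0, 0.18, 0, 0, 0, 0.004, 0, 0, 0.18, 0, 0, 0, 0.004, 0, 0, 0.18, 0, 0, 0, -0.02, -0.002, 0, 0.18, 0, 0, 0, -0.06, -0.005, 0, 0.18, 0, 0, 0, -0.1, -0.008, 0, 0.18, 0, 0, 0, -0.122, -0.01, 0, 0.18, 0, 0, 0, -0.122, -0.05, 0, 0.18, 0, 0, 0, -0.122, -0.09, 0, 0.18, 0, 0, 0, -0.122, -0.138, 0, 0.18]

```text
clock: 7.35
position: [0.3972, 0.0451, 0.0338]
ee_rot: [0.0, 0.999, 0.04, 0.002]
contact_force: [2.3, -0.6, 0.0]
width: 0.0504
gripper_force: 0.0
```

```bash
python3 - <<'E'
from h import *
i=manip.get_image("wrist")
print(manip.get_state()["position"],manip.get_state()["contact_force"])
for im in(i,manip.get_image("top")):
  for b in bases(im):print(b)
E
```

```text
[0.3974561  0.03836167 0.0337186 ] [ 0.0363804  -3.30318827 -0.12084143]
(array([0.4783, 0.0482, 0.03  ]), np.int32(56446), array([322.8, 117. ]))
(array([1.1078, 0.4792, 0.03  ]), np.int32(1248), array([161.4,  27.4]))
(array([0.5638, 0.1886, 0.03  ]), np.int32(940), array([271.5, 226. ]))
(array([0.48  , 0.0497, 0.03  ]), np.int32(919), array([325. , 256.9]))
```

Call:
move_arm:
  steps: [0, 0, 0, 0.004, 0.004, 0, 0.18, 0, 0, 0, 0.015, 0.005, 0, 0.18, 0, 0, 0, 0.03, 0.005, 0, 0.18, 0, 0, 0, 0.045, 0.006, 0, 0.18, 0, 0, 0, 0.06, 0.006, 0, 0.18, 0, 0, 0, 0.075, 0.007, 0, 0.18, 0, 0, 0, 0.09, 0.007, 0, 0.18, 0, 0, 0, 0.1, 0.008, 0, 0.18, 0, 0, 0, 0.108, 0.008, 0, 0.18, 0, 0, 0, 0.115, 0.008, 0, 0.18]

```text
clock: 8.45
position: [0.5104, 0.0549, 0.0331]
ee_rot: [-0.0, 0.999, 0.039, -0.001]
contact_force: [-1.4, 0.1, -0.1]
width: 0.0506
gripper_force: 1.2
```

Call:
move_arm:
  steps: [0, 0, 0, 0.003, 0, 0, 0.18, 0, 0, 0, 0.006, 0, 0, 0.18, 0, 0, 0, 0.008, 0.001, 0, 0.18, 0, 0, 0, 0.01, 0.001, 0, 0.18, 0, 0, 0, 0.011, 0.001, 0, 0.18, 0, 0, 0, 0.012, 0.001, 0, 0.18, 0, 0, 0, 0.013, 0.001, 0, 0.18, 0, 0, 0, 0.014, 0.001, 0, 0.18, 0, 0, 0, 0.014, 0.001, 0, 0.18, 0, 0, 0, 0.014, 0.001, 0, 0.18]

```text
clock: 9.45
position: [0.5176, 0.0542, 0.0328]
ee_rot: [0.0, 0.999, 0.039, -0.007]
contact_force: [-12.1, -2.4, 6.9]
width: 0.0506
gripper_force: 6.5
```

Contact came early and about 5 mm too far left, so it's on one pin. I'll ease back, shift right and push again.

Call:
move_arm:
  steps: [0, 0, 0, -0.005, 0, 0, 0.18, 0, 0, 0, -0.006, -0.005, 0, 0.18, 0, 0, 0, -0.004, -0.006, 0, 0.18, 0, 0, 0, -0.002, -0.006, 0, 0.18, 0, 0, 0, 0, -0.006, 0, 0.18, 0, 0, 0, 0.002, -0.006, 0, 0.18, 0, 0, 0, 0.004, -0.006, 0, 0.18, 0, 0, 0, 0.005, -0.006, 0, 0.18, 0, 0, 0, 0.006, -0.006, 0, 0.18, 0, 0, 0, 0.006, -0.006, 0, 0.18]

```text
clock: 10.45
position: [0.5256, 0.0489, 0.0328]
ee_rot: [-0.0, 0.999, 0.039, -0.005]
contact_force: [-9.6, -1.0, 6.3]
width: 0.0504
gripper_force: 5.3
```

```bash
python3 - <<'E'
from h import *
i=manip.get_image("wrist");cv2.imwrite("pics/w4.png",i["pixels"])
print(manip.get_state()["position"],manip.get_state()["contact_force"])
for b in bases(manip.get_image("top")):print(b)
E
```

```text
[0.52556053 0.04892693 0.03279106] [-10.57432399  -0.85838965   6.2432057 ]
(array([1.1054, 0.4668, 0.03  ]), np.int32(505), array([166. ,  28.2]))
(array([0.5637, 0.1889, 0.03  ]), np.int32(937), array([271.4, 226.1]))
```

View pics/w4.png

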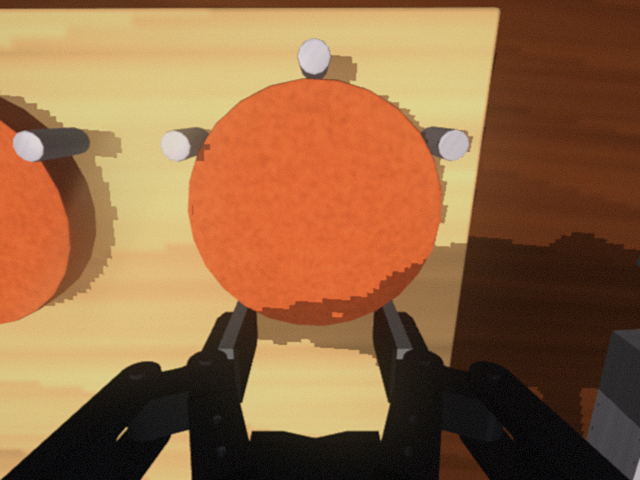

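Base0's rim meets the three nest0 pins, (180,143), (314,57) and (450,143). Retreating now, then on to the far tray.

Call:
move_arm:
  steps: [0, 0, 0, 0.002, 0, 0, 0.18, 0, 0, 0, 0.004, 0, 0, 0.18, 0, 0, 0, 0.004, 0, 0, 0.18, 0, 0, 0, -0.02, -0.002, 0, 0.18, 0, 0, 0, -0.05, -0.004, 0.01, 0.18, 0, 0, 0, -0.05, -0.004, 0.05, 0.18, 0, 0, 0, -0.05, -0.004, 0.1, 1, 0, 0, 0, -0.03, -0.02, 0.15, 1, 0, 0, -0.013, 0, -0.06, 0.16, 1, 0, 0, -0.013, 0.04, -0.1, 0.16, 1]

```text
clock: 11.55
position: [0.5659, -0.0441, 0.1978]
ee_rot: [0.001, 1.0, -0.002, 0.005]
contact_force: [0.3, 1.4, -0.8]
width: 0.0854
gripper_force: 0.0
```

```bash
python3 - <<'E'
from h import *
s=manip.get_state();print(s["position"],s["ee_rot"])
for b in bases(manip.get_image("top")):print(b)
E
```

```text
[ 0.56590509 -0.0440889   0.19780324] [ 9.90263935e-04  9.99982960e-01 -2.27833716e-03  5.28289008e-03]
(array([1.1053, 0.4664, 0.03  ]), np.int32(484), array([166.1,  28.2]))
(array([0.573 , 0.0592, 0.03  ]), np.int32(830), array([320.7, 221.6]))
(array([0.5639, 0.1888, 0.03  ]), np.int32(937), array([271.4, 226. ]))
```

Call:
move_arm:
  steps: [0, 0, 0, 0.04, -0.035, 0, 1, 0, 0, 0, 0.08, -0.07, 0, 1, 0, 0, 0, 0.115, -0.099, 0, 1, 0, 0, 0, 0.115, -0.099, 0, 1, 0, 0, 0, 0.115, -0.099, 0, 1, 0, 0, 0, 0.115, -0.099, 0, 1, 0, 0, 0, 0.115, -0.099, -0.03, 1, 0, 0, 0, 0.115, -0.099, -0.04, 1, 0, 0, 0, 0.115, -0.099, -0.04, 1, 0, 0, 0, 0.115, -0.099, -0.04, 1]

```text
clock: 12.6
position: [0.6773, -0.1415, 0.1538]
ee_rot: [0.0, 1.0, -0.002, 0.0]
contact_force: [1.0, 0.2, 0.1]
width: 0.0853
gripper_force: 0.0
```

```bash
python3 - <<'E'
from h import *
s=manip.get_state();print(s["position"],s["ee_rot"])
for b in bases(manip.get_image("top")):print(b)
i=manip.get_image("wrist");cv2.imwrite("pics/w5.png",i["pixels"])
for X in((.681-.018,-.136,.082),(.681-.018,-.150,.082),(.699,-.136,.082),(.699,-.15,.082),(.681,-.143,.062)):print(px(i,X).round(0))
import pickle;pickle.dump(i,open("pics/w5.pkl","wb"))
E
```

```text
[ 0.67731187 -0.14151299  0.15383911] [ 1.04495388e-04  9.99997745e-01 -2.10083513e-03  2.92684588e-04]
(array([0.5742, 0.0546, 0.03  ]), np.int32(940), array([322.5, 221.1]))
(array([0.5639, 0.1893, 0.03  ]), np.int32(929), array([271.2, 226. ]))
[304. 288.]
[327. 288.]
[303. 230.]
[328. 230.]
[315. 248.]
```

View pics/w5.png

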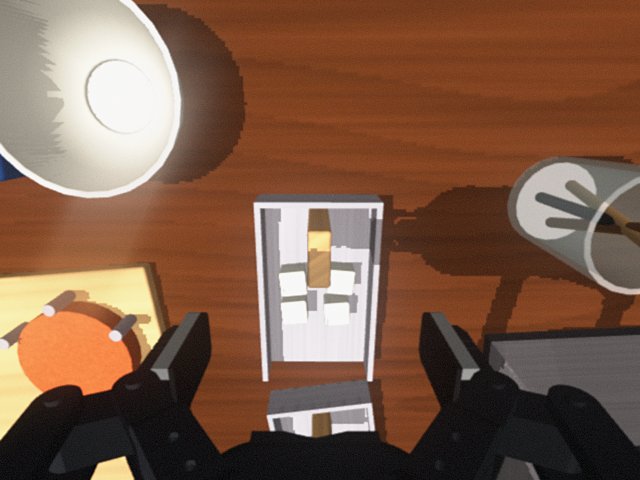

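Wrist view: the tray tab top spans (308–331, 231–288), about 2 mm to the right of the prediction. Bowl and jar are clear, and both bases read on their nests. Descend and grip.

Call:
move_arm:
  steps: [0, 0, 0, 0.004, -0.003, -0.04, 1, 0, 0, 0, 0.004, -0.003, -0.08, 1, 0, 0, 0, 0.004, -0.003, -0.092, 1, 0, 0, 0, 0.004, -0.003, -0.092, 1, 0, 0, 0, 0.004, -0.003, -0.092, 0, 0, 0, 0, 0.004, -0.003, -0.092, -0.5, 0, 0, 0, 0.004, -0.003, -0.092, -1, 0, 0, 0, 0.004, -0.003, -0.092, -1, 0, 0, 0, 0.004, -0.003, -0.092, -1, 0, 0, 0, 0.004, -0.003, -0.092, -1]
  squeeze: 60

```text
clock: 13.7
position: [0.6818, -0.145, 0.062]
ee_rot: [0.0, 1.0, -0.003, 0.001]
contact_force: [-0.6, 1.0, 2.9]
width: 0.0132
gripper_force: 59.1
```

Gripped. Lifting gently and pulling back.

Call:
move_arm:
  steps: [0, 0, 0, 0, 0, 0.01, -1, 0, 0, 0, 0, 0, 0.03, -1, 0, 0, 0, 0, 0, 0.055, -1, 0, 0, 0, -0.005, 0, 0.085, -1, 0, 0, 0, -0.015, 0, 0.115, -1, 0, 0, 0, -0.03, 0, 0.14, -1, 0, 0, 0, -0.05, 0, 0.16, -1, 0, 0, 0, -0.075, 0, 0.17, -1, 0, 0, 0, -0.1, 0, 0.175, -1, 0, 0, 0, -0.125, 0, 0.175, -1]

```text
clock: 14.7
position: [0.5555, -0.1452, 0.237]
ee_rot: [0.0, 1.0, -0.002, 0.001]
contact_force: [0.5, 0.5, -3.9]
width: 0.0129
gripper_force: 58.6
```

Call:
move_arm:
  steps: [0, 0, -0.003, -0.003, -0.008, 0, -1, 0, 0, -0.01, -0.009, -0.022, 0, -1, 0, 0, -0.022, -0.018, -0.042, 0, -1, 0, 0, -0.036, -0.029, -0.065, 0, -1, 0, 0, -0.05, -0.041, -0.09, 0, -1, 0, 0, -0.064, -0.054, -0.115, 0, -1, 0, 0, -0.077, -0.066, -0.138, 0, -1, 0, 0, -0.087, -0.076, -0.157, 0, -1, 0, 0, -0.093, -0.083, -0.17, 0, -1, 0, 0, -0.0955, -0.0855, -0.175, 0, -1]

```text
clock: 15.7
position: [0.4704, -0.3221, 0.2357]
ee_rot: [0.0, 0.954, -0.299, -0.0]
contact_force: [-0.1, -0.1, -2.6]
width: 0.0133
gripper_force: 58.7
```

Call:
move_arm:
  steps: [0, 0, 0, 0.005, -0.006, 0, -1, 0, 0, 0, 0.015, -0.017, 0, -1, 0, 0, 0, 0.03, -0.034, 0, -1, 0, 0, 0, 0.05, -0.057, 0, -1, 0, 0, 0, 0.072, -0.082, 0, -1, 0, 0, 0, 0.094, -0.107, 0, -1, 0, 0, 0, 0.113, -0.129, 0, -1, 0, 0, 0, 0.128, -0.146, 0, -1, 0, 0, 0, 0.137, -0.156, 0, -1, 0, 0, 0, 0.14, -0.16, 0, -1]

```text
clock: 16.7
position: [0.6129, -0.4804, 0.2346]
ee_rot: [-0.0, 0.955, -0.297, 0.0]
contact_force: [-0.6, -0.4, -3.0]
width: 0.0135
gripper_force: 58.7
```

```bash
python3 - <<'E'
from h import *
s=manip.get_state();print(s["position"],s["ee_rot"],s["qpos"].round(2))
i=manip.get_image("top");cv2.imwrite("pics/t2.png",i["pixels"][150:480,250:])
# tilt plan: tray frame grip fixed; pivot nose
p=s["position"];from scipy.spatial.transform import Rotation as Ro
q=s["ee_rot"];M=Ro.from_quat([q[1],q[2],q[3],q[0]]).as_matrix()
d=M[:,0];d[2]=0;d/=np.linalg.norm(d);n=-d
nose=p+n*.127+[0,0,-.062];print("nose",nose,"d",d)
ax=np.cross(n,[0,0,-1]);print("axis",ax)
goal=np.array([.505,-.41,.145])
for th in range(0,61,10):
    a=np.radians(th);Q=Ro.from_rotvec(ax*a)
    g=nose+(goal-nose)*min(1,th/30) + Q.apply(p-nose)
    print(th,(ax*a/2/np.pi).round(4),(g-p).round(4),(g-p).round(4)+p)
E
```

```text
[ 0.6129249  -0.48040934  0.23461046] [-2.97372688e-04  9.54818726e-01 -2.97188680e-01  3.82567886e-05] [-0.75  0.6   1.    0.    1.54  1.42]
nose [ 0.50835847 -0.40833396  0.17261046] d [ 0.82335778 -0.56752266  0.        ]
axis [-0.56752266 -0.82335778 -0.        ]
0 [-0. -0. -0.] [0. 0. 0.] [ 0.6129249  -0.48040934  0.23461046]
10 [-0.0158 -0.0229 -0.    ] [-0.0116  0.0066  0.0119] [ 0.6013249  -0.47380934  0.24651046]
20 [-0.0315 -0.0457 -0.    ] [-0.026   0.0153  0.0213] [ 0.5869249  -0.46510934  0.25591046]
30 [-0.0473 -0.0686 -0.    ] [-0.0429  0.0256  0.0276] [ 0.5700249  -0.45480934  0.26221046]
40 [-0.0631 -0.0915 -0.    ] [-0.0606  0.0378  0.0395] [ 0.5523249  -0.44260934  0.27411046]
50 [-0.0788 -0.1144 -0.    ] [-0.0798  0.051   0.0475] [ 0.5331249  -0.42940934  0.28211046]
60 [-0.0946 -0.1372 -0.    ] [-0.0999  0.0648  0.0514] [ 0.5130249  -0.41560934  0.28601046]
```

View pics/t2.png

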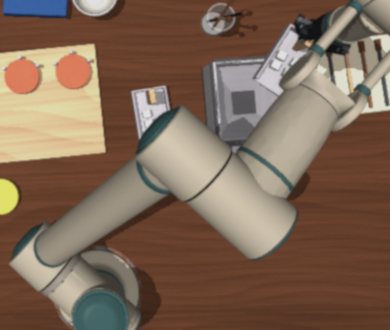

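The tray is held above the hopper, nose over its opening, clear of the jar. Tipping about the nose.

Call:
move_arm:
  steps: [-0.008, -0.0115, 0, -0.006, 0.003, 0.006, -1, -0.0158, -0.0229, 0, -0.0116, 0.0066, 0.0119, -1, -0.0236, -0.0343, 0, -0.019, 0.011, 0.017, -1, -0.0315, -0.0457, 0, -0.026, 0.0153, 0.0213, -1, -0.0394, -0.0571, 0, -0.0345, 0.0205, 0.025, -1, -0.0473, -0.0686, 0, -0.0429, 0.0256, 0.0276, -1, -0.0552, -0.08, 0, -0.052, 0.032, 0.034, -1, -0.0631, -0.0915, 0, -0.0606, 0.0378, 0.0395, -1, -0.071, -0.103, 0, -0.07, 0.0445, 0.044, -1, -0.0788, -0.1144, 0, -0.0798, 0.051, 0.0475, -1]

```text
clock: 17.75
position: [0.5345, -0.4265, 0.2825]
ee_rot: [0.119, 0.871, -0.269, 0.394]
contact_force: [1.6, 1.8, -2.3]
width: 0.0136
gripper_force: 59.3
```

```bash
python3 - <<'E'
from h import *
s=manip.get_state();print(s["position"],s["ee_rot"],s["qpos"].round(2),s["contact_force"])
a=manip.get_image("scene")["pixels"][200:400,20:280];b=manip.get_image("wrist")["pixels"]
cv2.imwrite("pics/m3.png",np.hstack([cv2.resize(a,(400,308)),cv2.resize(b,(400,308))]))
E
```

```text
[ 0.53447264 -0.42654877  0.2825212 ] [ 0.11862388  0.87080101 -0.26880545  0.39417966] [-0.89  0.12  1.94  0.72  0.34  0.69] [ 1.62980738  1.84505744 -2.34719077]
```

View pics/m3.png

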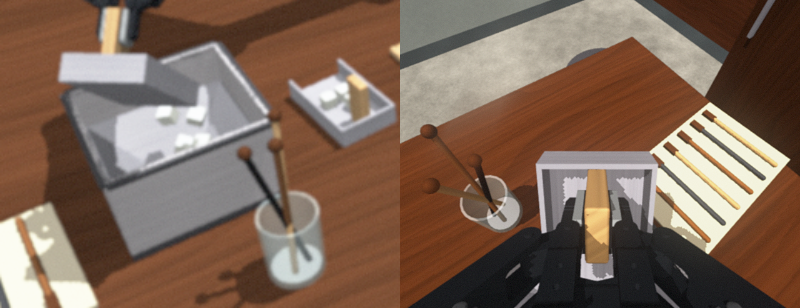

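All four stones lie in the hopper at the left of the picture, and the tray is empty. Level out and go back the same way.

Call:
move_arm:
  steps: [0, 0, 0, 0, 0, 0, -1, 0.0118, 0.0171, 0, 0.015, -0.01, -0.004, -1, 0.0236, 0.0343, 0, 0.028, -0.019, -0.01, -1, 0.0355, 0.0515, 0, 0.041, -0.027, -0.018, -1, 0.0473, 0.0686, 0, 0.0538, -0.0357, -0.0262, -1, 0.0591, 0.0858, 0, 0.064, -0.042, -0.033, -1, 0.0709, 0.103, 0, 0.073, -0.047, -0.04, -1, 0.0788, 0.1144, 0, 0.0798, -0.051, -0.0475, -1, 0.0788, 0.1144, 0, 0.0698, -0.04, -0.0475, -1, 0.0788, 0.1144, 0, 0.0498, -0.018, -0.0475, -1]

```text
clock: 18.85
position: [0.5885, -0.4515, 0.2313]
ee_rot: [-0.005, 0.954, -0.299, -0.012]
contact_force: [-0.7, -0.0, -1.0]
width: 0.0133
gripper_force: 59.1
```

Call:
move_arm:
  steps: [0, 0, 0, -0.02, 0.023, 0.002, -1, 0, 0, 0, -0.05, 0.055, 0.002, -1, 0, 0, 0, -0.08, 0.088, 0.002, -1, 0, 0, 0, -0.105, 0.115, 0.002, -1, 0, 0, 0, -0.115, 0.13, 0.002, -1, 0, 0, 0.015, -0.1, 0.16, 0.002, -1, 0, 0, 0.035, -0.085, 0.195, 0.002, -1, 0, 0, 0.055, -0.065, 0.235, 0.002, -1, 0, 0, 0.075, -0.045, 0.275, 0.002, -1, 0, 0, 0.0955, -0.03, 0.305, 0.002, -1]

```text
clock: 19.85
position: [0.5587, -0.142, 0.2386]
ee_rot: [-0.001, 1.0, -0.0, -0.011]
contact_force: [0.6, 0.2, -2.5]
width: 0.0134
gripper_force: 59.3
```

```bash
cat > d.py <<'E'
from h import *;import sys
from scipy.spatial.transform import Rotation as Ro
tx,ty,tz,yaw=map(float,sys.argv[1:5])
s=manip.get_state();q=s["ee_rot"];M=Ro.from_quat([q[1],q[2],q[3],q[0]])
T=Ro.from_matrix([[np.cos(yaw),np.sin(yaw),0],[np.sin(yaw),-np.cos(yaw),0],[0,0,-1]])
print("d",(np.array([tx,ty,tz])-s["position"]).round(4),"turn",((T*M.inv()).as_rotvec()/2/np.pi).round(4),s["position"].round(4))
E
python3 d.py .6818 -.145 .062 -.006
```

```text
d [ 0.1231 -0.003  -0.1766] turn [-0.0004 -0.0035 -0.0009] [ 0.5587 -0.142   0.2386]
```

Call:
move_arm:
  steps: [0, 0, 0, 0.03, -0.002, -0.01, -1, 0, 0, 0, 0.065, -0.003, -0.03, -1, 0, 0, 0, 0.1, -0.003, -0.06, -1, 0, 0, 0, 0.118, -0.003, -0.09, -1, 0, 0, 0, 0.123, -0.003, -0.12, -1, 0, 0, 0, 0.123, -0.003, -0.145, -1, 0, 0, 0, 0.123, -0.003, -0.155, -1, 0, 0, 0, 0.123, -0.003, -0.155, -1, 0, 0, 0, 0.123, -0.003, -0.155, -1, 0, 0, 0, 0.123, -0.003, -0.155, -1]

```text
clock: 20.85
position: [0.6803, -0.1464, 0.0845]
ee_rot: [-0.003, 1.0, -0.002, -0.01]
contact_force: [0.5, 0.0, -2.0]
width: 0.0133
gripper_force: 59.2
```

```bash
python3 d.py .6818 -.145 .062 -.006; python3 -c "
from h import *
for b in bases(manip.get_image('top')):print(b)"
```

```text
d [ 0.0015  0.0014 -0.0225] turn [-0.0008 -0.0033 -0.0003] [ 0.6803 -0.1464  0.0845]
(array([0.5741, 0.0543, 0.03  ]), np.int32(947), array([322.6, 221.1]))
(array([0.5639, 0.1891, 0.03  ]), np.int32(936), array([271.3, 226. ]))
```

Call:
move_arm:
  steps: [-0.0008, -0.0033, 0, 0.0015, 0.0015, 0, -1, -0.0008, -0.0033, 0, 0.0015, 0.0015, -0.008, -1, -0.0008, -0.0033, 0, 0.0015, 0.0015, -0.014, -1, -0.0008, -0.0033, 0, 0.0015, 0.0015, -0.018, -1, -0.0008, -0.0033, 0, 0.0015, 0.0015, -0.021, -1, -0.0008, -0.0033, 0, 0.0015, 0.0015, -0.022, -1, -0.0008, -0.0033, 0, 0.0015, 0.0015, -0.0225, -1, -0.0008, -0.0033, 0, 0.0015, 0.0015, -0.0225, -1, -0.0008, -0.0033, 0, 0.0015, 0.0015, -0.0225, -1, -0.0008, -0.0033, 0, 0.0015, 0.0015, -0.0225, -1]

```text
clock: 21.9
position: [0.6799, -0.1439, 0.062]
ee_rot: [-0.001, 1.0, -0.002, -0.002]
contact_force: [-4.2, 2.6, 9.4]
width: 0.0133
gripper_force: 61.1
```

Call:
move_arm:
  steps: [0, 0, 0, 0, 0, 0, -0.4, 0, 0, 0, 0, 0, 0, 0.2, 0, 0, 0, 0, 0, 0, 1, 0, 0, 0, 0, 0, 0, 1, 0, 0, 0, 0, 0, 0.03, 1, 0, 0, 0, 0, 0, 0.07, 1, 0, 0, 0.005, -0.03, -0.001, 0.11, 1, 0, 0, 0.01, -0.075, -0.002, 0.11, 1, 0, 0, 0.015, -0.12, -0.003, 0.1, 1, 0, 0, 0.023, -0.16, -0.004, 0.095, 1]

```text
clock: 22.9
position: [0.5181, -0.1479, 0.1546]
ee_rot: [-0.001, 0.997, 0.071, -0.002]
contact_force: [-0.6, -0.9, -0.2]
width: 0.0853
gripper_force: 0.0
```

Call:
move_arm:
  steps: [0, 0, 0, -0.016, 0, 0, 1, 0, 0, 0, -0.016, 0, 0, 1, 0, 0, 0, -0.016, 0, 0, 1, 0, 0, 0, -0.016, 0, 0, 1, 0, 0, 0, -0.016, 0, 0, 1, 0, 0, 0, -0.016, 0, 0, 1, 0, 0, 0, -0.016, 0, 0, 1, 0, 0, 0, -0.016, 0, 0, 1, 0, 0, 0, -0.016, 0, 0, 1, 0, 0, 0, -0.016, 0, 0, 1]

```text
clock: 23.9
position: [0.5044, -0.1482, 0.1548]
ee_rot: [-0.001, 0.998, 0.07, -0.002]
contact_force: [0.0, 0.5, 0.7]
width: 0.0855
gripper_force: 0.0
```

```bash
python3 d.py .503 -.148 .062 .138; python3 - <<'E'
from h import *
i=manip.get_image("wrist");t=manip.get_image("top")
for b in bases(t):print(b)
cv2.imwrite("pics/m4.png",np.hstack([i["pixels"][100:480,160:500],cv2.resize(t["pixels"][150:310,360:560],(450,360))[:, :] if 0 else cv2.copyMakeBorder(cv2.resize(t["pixels"][150:310,360:560],(450,360)),0,20,0,0,0)]))
c,s=np.cos(.138),np.sin(.138)
for a,b in((-.018,.007),(-.018,-.007),(.018,.007),(.018,-.007)):print((px(i,(.503+a*c-b*s,-.148+a*s+b*c,.082))-[160,100]).round(0))
E
```

```text
d [-0.0014  0.0002 -0.0928] turn [-0.0002 -0.0007 -0.0004] [ 0.5044 -0.1482  0.1548]
(array([0.574 , 0.0542, 0.03  ]), np.int32(948), array([322.6, 221.1]))
(array([0.5639, 0.189 , 0.03  ]), np.int32(940), array([271.4, 226. ]))
[141. 194.]
[165. 194.]
[141. 137.]
[166. 137.]
```

View pics/m4.png

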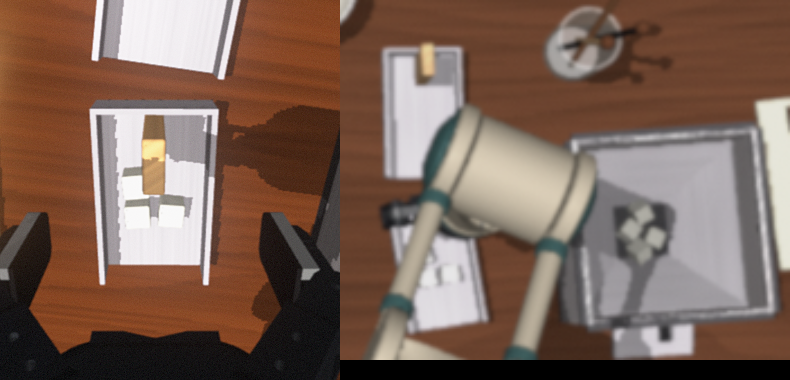

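Left view: tab at (142–165, 138–194), right on the prediction. Right view: the far tray is back in place and four stones sit at the hopper's bottom. Grip the second tray.

Call:
move_arm:
  steps: [0, 0, 0, -0.001, 0, -0.04, 1, 0, 0, 0, -0.001, 0, -0.08, 1, 0, 0, 0, -0.001, 0, -0.093, 1, 0, 0, 0, -0.001, 0, -0.093, 1, 0, 0, 0, -0.001, 0, -0.093, 0, 0, 0, 0, -0.001, 0, -0.093, -0.5, 0, 0, 0, -0.001, 0, -0.093, -1, 0, 0, 0, -0.001, 0, -0.093, -1, 0, 0, 0, -0.001, 0, -0.093, -1, 0, 0, 0, -0.001, 0, -0.093, -1]

```text
clock: 25.0
position: [0.5037, -0.1482, 0.0625]
ee_rot: [-0.001, 0.998, 0.07, -0.002]
contact_force: [-0.9, 0.8, 4.5]
width: 0.0133
gripper_force: 59.0
```

Call:
move_arm:
  steps: [0, 0, 0, 0, 0, 0.008, -1, 0, 0, 0, 0, 0, 0.025, -1, 0, 0, 0, 0, 0, 0.05, -1, 0, 0, 0, 0, 0, 0.08, -1, 0, 0, 0, 0, 0, 0.11, -1, 0, 0, 0, 0, 0, 0.135, -1, 0, 0, 0, 0, 0, 0.155, -1, 0, 0, 0, 0, 0, 0.168, -1, 0, 0, 0, 0, 0, 0.175, -1, 0, 0, 0, 0, 0, 0.175, -1]

```text
clock: 26.0
position: [0.5036, -0.1483, 0.2376]
ee_rot: [-0.001, 0.998, 0.07, -0.001]
contact_force: [0.0, -0.7, -2.6]
width: 0.0137
gripper_force: 58.6
```

```bash
python3 d.py .4704 -.322 .235 -.6;python3 -c "
from h import *
for b in bases(manip.get_image('top')):print(b)"
```

```text
d [-0.0332 -0.1737 -0.0026] turn [-0.0003 -0.0004 -0.1179] [ 0.5036 -0.1483  0.2376]
(array([0.574 , 0.0542, 0.03  ]), np.int32(949), array([322.6, 221.1]))
(array([0.5639, 0.1889, 0.03  ]), np.int32(939), array([271.4, 226. ]))
```

Call:
move_arm:
  steps: [0, 0, -0.004, -0.001, -0.008, 0, -1, 0, 0, -0.013, -0.004, -0.022, 0, -1, 0, 0, -0.027, -0.007, -0.042, -0.001, -1, 0, 0, -0.044, -0.011, -0.065, -0.001, -1, 0, 0, -0.062, -0.016, -0.09, -0.001, -1, 0, 0, -0.079, -0.021, -0.115, -0.002, -1, 0, 0, -0.095, -0.026, -0.138, -0.002, -1, 0, 0, -0.108, -0.03, -0.157, -0.002, -1, 0, 0, -0.115, -0.032, -0.169, -0.002, -1, 0, 0, -0.118, -0.033, -0.174, -0.002, -1]

```text
clock: 27.05
position: [0.4697, -0.324, 0.2341]
ee_rot: [-0.001, 0.955, -0.298, -0.002]
contact_force: [-0.4, 0.3, -3.4]
width: 0.013
gripper_force: 58.6
```

Call:
move_arm:
  steps: [0, 0, 0, 0.005, -0.006, 0, -1, 0, 0, 0, 0.015, -0.017, 0, -1, 0, 0, 0, 0.03, -0.034, 0, -1, 0, 0, 0, 0.05, -0.057, 0, -1, 0, 0, 0, 0.072, -0.082, 0, -1, 0, 0, 0, 0.094, -0.107, 0, -1, 0, 0, 0, 0.113, -0.129, 0, -1, 0, 0, 0, 0.128, -0.146, 0, -1, 0, 0, 0, 0.137, -0.156, 0, -1, 0, 0, 0, 0.14, -0.16, 0, -1]

```text
clock: 28.05
position: [0.6119, -0.4825, 0.2335]
ee_rot: [-0.002, 0.955, -0.295, -0.002]
contact_force: [-0.1, 0.1, -1.7]
width: 0.0133
gripper_force: 58.6
```

```bash
python3 d.py .6129 -.4804 .2346 -.604
```

```text
d [0.001  0.0021 0.0011] turn [-0.0007 -0.0004 -0.0007] [ 0.6119 -0.4825  0.2335]
```

Same pose as before, so the same tip works.

Call:
move_arm:
  steps: [-0.008, -0.0115, 0, -0.006, 0.003, 0.006, -1, -0.0158, -0.0229, 0, -0.0116, 0.0066, 0.0119, -1, -0.0236, -0.0343, 0, -0.019, 0.011, 0.017, -1, -0.0315, -0.0457, 0, -0.026, 0.0153, 0.0213, -1, -0.0394, -0.0571, 0, -0.0345, 0.0205, 0.025, -1, -0.0473, -0.0686, 0, -0.0429, 0.0256, 0.0276, -1, -0.0552, -0.08, 0, -0.052, 0.032, 0.034, -1, -0.0631, -0.0915, 0, -0.0606, 0.0378, 0.0395, -1, -0.071, -0.103, 0, -0.07, 0.0445, 0.044, -1, -0.0788, -0.1144, 0, -0.0798, 0.051, 0.0475, -1]

```text
clock: 29.05
position: [0.534, -0.4289, 0.2812]
ee_rot: [0.118, 0.872, -0.267, 0.393]
contact_force: [1.6, 0.6, -2.1]
width: 0.0136
gripper_force: 59.1
```

```bash
python3 - <<'E'
from h import *
a=manip.get_image("scene")["pixels"][200:400,20:280];b=manip.get_image("wrist")["pixels"]
cv2.imwrite("pics/m5.png",np.hstack([cv2.resize(a,(400,308)),cv2.resize(b,(400,308))]))
E
```

```text
(no output)
```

View pics/m5.png

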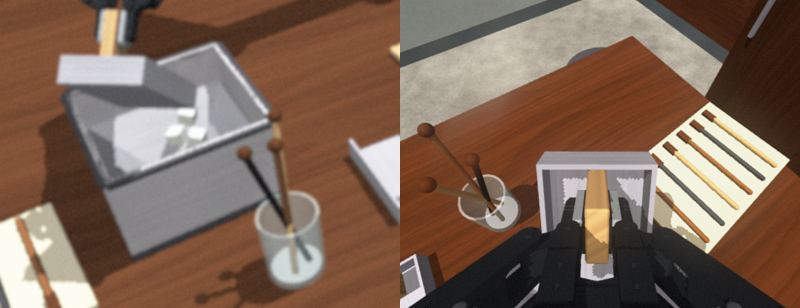

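Four stones are visible from here; others may be hidden behind the tray. I'll tilt a little more and dwell, then compare.

Call:
move_arm:
  steps: [-0.008, -0.0115, 0, -0.01, 0.007, 0.003, -1, -0.0158, -0.0229, 0, -0.02, 0.013, 0.004, -1, -0.0158, -0.0229, 0, -0.02, 0.013, 0.004, -1, -0.0158, -0.0229, 0, -0.02, 0.013, 0.004, -1, -0.0158, -0.0229, 0, -0.02, 0.013, 0.004, -1, -0.0158, -0.0229, 0, -0.02, 0.013, 0.004, -1, 0, 0, 0, 0, 0, 0, -1, 0, 0, 0, 0, 0, 0, -1, 0, 0, 0, 0, 0, 0, -1, 0, 0, 0, 0, 0, 0, -1]

```text
clock: 30.15
position: [0.5379, -0.4246, 0.2818]
ee_rot: [0.113, 0.869, -0.26, 0.405]
contact_force: [-0.5, 0.0, -2.3]
width: 0.0133
gripper_force: 59.1
```

Call:
move_arm:
  steps: [0, 0, 0, 0, 0, 0, -1, 0.0118, 0.0171, 0, 0.015, -0.01, -0.004, -1, 0.0236, 0.0343, 0, 0.028, -0.019, -0.01, -1, 0.0355, 0.0515, 0, 0.041, -0.027, -0.018, -1, 0.0473, 0.0686, 0, 0.0538, -0.0357, -0.0262, -1, 0.0591, 0.0858, 0, 0.064, -0.042, -0.033, -1, 0.0709, 0.103, 0, 0.073, -0.047, -0.04, -1, 0.0788, 0.1144, 0, 0.0798, -0.051, -0.0475, -1, 0.0788, 0.1144, 0, 0.0798, -0.051, -0.0475, -1, 0.0788, 0.1144, 0, 0.0798, -0.051, -0.0475, -1]

```text
clock: 31.15
position: [0.6173, -0.475, 0.2313]
ee_rot: [-0.016, 0.956, -0.294, 0.003]
contact_force: [0.1, 0.6, -0.7]
width: 0.013
gripper_force: 58.9
```

```bash
python3 d.py .4704 -.322 .235 -.6; python3 - <<'E'
from h import *;import pickle
t=manip.get_image("top");pickle.dump(t,open("pics/t6.pkl","wb"))
p0=pickle.load(open("pics/top0.pkl","rb"))["pixels"]
for b in bases(t):print(b)
# tray outline px and stones inside
g=t["pixels"][150:310,440:620].min(2);m=(g>215).astype(np.uint8)
n,l,s,c=cv2.connectedComponentsWithStats(m)
for i in range(1,n):
  if s[i][4]>8:print((c[i]+[440,150]).round(0),s[i][2:])
E
```

```text
d [-0.1469  0.153   0.0037] turn [-0.0046  0.0023 -0.0005] [ 0.6173 -0.475   0.2313]
(array([0.5742, 0.0546, 0.03  ]), np.int32(940), array([322.5, 221.1]))
(array([0.564 , 0.1893, 0.03  ]), np.int32(932), array([271.2, 225.9]))
[495. 245.] [ 4  5 15]
[489. 251.] [ 6  6 25]
[501. 255.] [ 6  6 26]
```

Call:
move_arm:
  steps: [-0.002, 0.001, 0, -0.02, 0.02, 0.002, -1, -0.0046, 0.0023, 0, -0.05, 0.052, 0.003, -1, -0.0046, 0.0023, 0, -0.085, 0.088, 0.003, -1, -0.0046, 0.0023, 0, -0.115, 0.12, 0.003, -1, -0.0046, 0.0023, 0, -0.135, 0.141, 0.003, -1, -0.0046, 0.0023, 0, -0.145, 0.151, 0.003, -1, -0.0046, 0.0023, 0, -0.147, 0.153, 0.003, -1, -0.0046, 0.0023, 0, -0.147, 0.153, 0.003, -1, -0.0046, 0.0023, 0, -0.147, 0.153, 0.003, -1, -0.0046, 0.0023, 0, -0.147, 0.153, 0.003, -1]

```text
clock: 32.2
position: [0.4703, -0.3231, 0.237]
ee_rot: [0.001, 0.956, -0.295, 0.002]
contact_force: [-0.2, 0.8, -1.7]
width: 0.0133
gripper_force: 59.1
```

```bash
python3 d.py .5037 -.1482 .235 .14; python3 - <<'E'
from h import *;import pickle
s=manip.get_image("scene");t=manip.get_image("top")
a=s["pixels"][180:380,40:300];b=t["pixels"][190:310,400:560]
cv2.imwrite("pics/m6.png",np.hstack([cv2.resize(a,(400,308)),cv2.resize(b,(400,308),interpolation=cv2.INTER_CUBIC)]))
E
```

```text
d [ 0.0334  0.1749 -0.002 ] turn [0.0004 0.0005 0.1175] [ 0.4703 -0.3231  0.237 ]
```

View pics/m6.png

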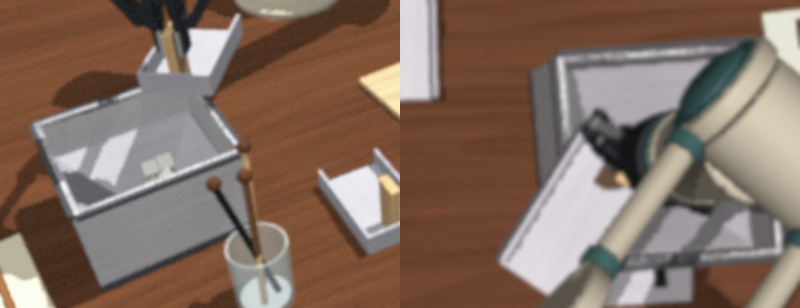

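Both views show the held tray's floor empty (left: 200,70; right: 580,200), and stones in the hopper (155,165). That was my last picture, so the rest is by number. Returning the tray.

Call:
move_arm:
  steps: [0, 0, 0.01, 0.003, 0.015, 0, -1, 0, 0, 0.03, 0.009, 0.045, 0, -1, 0, 0, 0.05, 0.015, 0.08, 0, -1, 0, 0, 0.075, 0.022, 0.115, 0, -1, 0, 0, 0.1, 0.029, 0.15, 0, -1, 0, 0, 0.1175, 0.0334, 0.175, 0, -1, 0, 0, 0.1175, 0.0334, 0.175, -0.03, -1, 0, 0, 0.1175, 0.0334, 0.175, -0.07, -1, 0, 0, 0.1175, 0.0334, 0.175, -0.11, -1, 0, 0, 0.1175, 0.0334, 0.175, -0.145, -1]

```text
clock: 33.3
position: [0.5033, -0.1472, 0.0898]
ee_rot: [0.001, 0.998, 0.07, 0.001]
contact_force: [-0.7, 0.2, -1.6]
width: 0.0134
gripper_force: 59.0
```

Call:
move_arm:
  steps: [0, 0, 0, 0, 0, 0, -1, 0, 0, 0, 0, 0, 0, -1, 0, 0, 0, 0, 0, 0, -1, 0, 0, 0, 0, 0, 0, -1, 0, 0, 0, 0, 0, 0, -1, 0, 0, 0, 0, 0, 0, -1, 0, 0, 0, 0, 0, 0, -1, 0, 0, 0, 0, 0, 0, -1, 0, 0, 0, 0, 0, 0, -1, 0, 0, 0, 0, 0, 0, -1]

```text
clock: 34.3
position: [0.5031, -0.1474, 0.0918]
ee_rot: [0.001, 0.998, 0.07, 0.001]
contact_force: [0.2, -0.5, -2.0]
width: 0.0136
gripper_force: 59.1
```

```bash
python3 d.py .5037 -.1482 .0625 .14
```

```text
d [ 0.0006 -0.0008 -0.0293] turn [ 0.0002  0.0004 -0.0001] [ 0.5031 -0.1474  0.0918]
```

Call:
move_arm:
  steps: [0, 0, 0, 0.0005, -0.001, -0.01, -1, 0, 0, 0, 0.0005, -0.001, -0.018, -1, 0, 0, 0, 0.0005, -0.001, -0.024, -1, 0, 0, 0, 0.0005, -0.001, -0.027, -1, 0, 0, 0, 0.0005, -0.001, -0.028, -1, 0, 0, 0, 0.0005, -0.001, -0.029, -1, 0, 0, 0, 0.0005, -0.001, -0.0295, -1, 0, 0, 0, 0.0005, -0.001, -0.0295, -1, 0, 0, 0, 0.0005, -0.001, -0.0295, -1, 0, 0, 0, 0.0005, -0.001, -0.0295, -1]

```text
clock: 35.3
position: [0.5036, -0.1484, 0.0626]
ee_rot: [0.001, 0.998, 0.07, 0.001]
contact_force: [0.5, 0.3, 3.0]
width: 0.0134
gripper_force: 59.7
```

Call:
move_arm:
  steps: [0, 0, 0, 0, 0, 0, -0.4, 0, 0, 0, 0, 0, 0, 0.2, 0, 0, 0, 0, 0, 0, 1, 0, 0, 0, 0, 0, 0, 1, 0, 0, 0, 0, 0, 0.03, 1, 0, 0, 0, 0, 0, 0.07, 1, 0, 0, 0, -0.01, 0, 0.12, 1, 0, 0, 0, -0.04, 0, 0.16, 1, 0, 0, 0, -0.08, 0, 0.19, 1, 0, 0, 0, -0.12, 0.02, 0.2, 1]

```text
clock: 36.3
position: [0.3846, -0.1305, 0.2656]
ee_rot: [0.003, 0.998, 0.07, 0.004]
contact_force: [0.3, 0.4, -0.2]
width: 0.0855
gripper_force: 0.0
```

Call:
move_arm:
  steps: [0, 0, 0, -0.03, 0.05, 0, 1, 0, 0, 0, -0.05, 0.1, 0, 1, 0, 0, 0, -0.06, 0.15, 0, 1, 0, 0, 0, -0.08, 0.2, 0, 1, 0, 0, 0, -0.08, 0.25, 0, 1, 0, 0, 0, -0.08, 0.3, 0, 1, 0, 0, 0, -0.08, 0.3, 0, 1, 0, 0, 0, -0.08, 0.3, 0, 1, 0, 0, 0, -0.08, 0.3, 0, 1, 0, 0, 0, -0.08, 0.3, 0, 1]

```text
clock: 37.3
position: [0.3037, 0.1705, 0.2622]
ee_rot: [0.001, 0.998, 0.069, 0.001]
contact_force: [0.7, -0.3, 0.2]
width: 0.0856
gripper_force: 0.0
```

```bash
python3 - <<'E'
from h import *;import pickle
s=manip.get_state();print(s["position"],s["contact_force"])
t=manip.get_image("top");p=t["pixels"];p0=pickle.load(open("pics/top0.pkl","rb"))["pixels"]
cv2.imwrite("pics/t7.png",p)
for b in bases(t):print(b)
d=(cv2.absdiff(p,p0).max(2)>40).astype(np.uint8)
n,l,st,c=cv2.connectedComponentsWithStats(cv2.morphologyEx(d,cv2.MORPH_CLOSE,np.ones((3,3))))
for i in range(1,n):
  if st[i][4]>12:print("diff",c[i].round(0),st[i][2:])
# white stones in hopper & edges: tray bright masks compare
for nm,(y0,y1,x0,x1) in dict(A=(165,232,374,420),B=(232,302,378,430)).items():
  for q in(p0,p):
    m=(q[y0:y1,x0:x1].min(2)>110).astype(np.uint8);cs=max(cv2.findContours(m,0,2)[0],key=cv2.contourArea);print(nm,[np.round(v,1) for v in cv2.minAreaRect(cs)])
g=p[205:300,460:550].astype(int);m=(g.min(2)>205).astype(np.uint8)
n,l,st,c=cv2.connectedComponentsWithStats(m)
for i in range(1,n):
  if st[i][4]>8:print("hop",(c[i]+[460,205]).round(0),st[i][2:])
E
```

```text
[0.30367817 0.17050786 0.26218288] [ 0.71509127 -0.3062019   0.21453868]
(array([1.1059, 0.4671, 0.03  ]), np.int32(513), array([165.9,  28. ]))
(array([0.5704, 0.0557, 0.03  ]), np.int32(954), array([322.1, 222.5]))
(array([0.5638, 0.1888, 0.03  ]), np.int32(939), array([271.4, 226. ]))
diff [405. 198.] [10  7 17]
diff [392. 198.] [10  7 18]
diff [395. 205.] [ 5  6 15]
diff [324. 240.] [  40   71 2082]
diff [407. 207.] [ 3  6 13]
diff [275. 244.] [  43   71 2107]
diff [393. 229.] [15  1 15]
diff [492. 257.] [ 26  35 541]
diff [404. 272.] [ 2  8 13]
diff [421. 408.] [  438   173 34715]
diff [501. 334.] [14  5 23]
diff [514. 334.] [ 7  4 15]
diff [371. 350.] [10  8 49]
diff [477. 356.] [107  26 805]
diff [396. 360.] [ 30  10 126]
diff [363. 359.] [14  3 24]
diff [361. 374.] [ 32  14 165]
diff [514. 392.] [ 28   9 103]
diff [531. 401.] [ 41  15 183]
diff [379. 447.] [ 26  57 651]
A [array([23. , 33.5]), array([36., 59.]), np.float64(0.0)]
A [array([22.5, 34.6]), array([59.2, 35.8]), np.float64(88.6)]
B [array([24.7, 34.3]), array([58.7, 36.2]), np.float64(80.5)]
B [array([25.1, 34.1]), array([58.5, 36. ]), np.float64(80.5)]
hop [494. 245.] [ 6  7 33]
hop [491. 259.] [ 14  22 158]
hop [501. 255.] [ 8  8 43]
hop [486. 271.] [ 7  5 31]
hop [491. 298.] [17  4 51]
hop [512. 297.] [ 6  5 25]
```

Trays match their starting outlines. Base0 now reads about 4 mm off its nest, so I'll look again after a short wait.

Call:
move_arm:
  steps: [0, 0, 0, 0, 0, 0, 0.18, 0, 0, 0, 0, 0, 0, 0.18, 0, 0, 0, 0, 0, 0, 0.18, 0, 0, 0, 0, 0, 0, 0.18, 0, 0, 0, 0, 0, 0, 0.18, 0, 0, 0, 0, 0, 0, 0.18, 0, 0, 0, 0, 0, 0, 0.18, 0, 0, 0, 0, 0, 0, 0.18, 0, 0, 0, 0, 0, 0, 0.18, 0, 0, 0, 0, 0, 0, 0.18]

```text
clock: 38.35
position: [0.3036, 0.1716, 0.2623]
ee_rot: [0.001, 0.998, 0.07, 0.001]
contact_force: [0.7, -0.1, -0.2]
width: 0.0503
gripper_force: 0.0
```

```bash
python3 - <<'E'
from h import *
for k in range(2):
  t=manip.get_image("top")
  for b in bases(t):print(b)
E
```

```text
(array([1.1058, 0.4667, 0.03  ]), np.int32(485), array([166. ,  28.1]))
(array([0.5704, 0.0557, 0.03  ]), np.int32(956), array([322.1, 222.5]))
(array([0.5638, 0.1888, 0.03  ]), np.int32(939), array([271.4, 226. ]))
(array([1.1062, 0.467 , 0.03  ]), np.int32(499), array([165.9,  27.9]))
(array([0.5705, 0.0557, 0.03  ]), np.int32(953), array([322.1, 222.5]))
(array([0.5638, 0.1889, 0.03  ]), np.int32(939), array([271.4, 226. ]))
```

Base0 was indeed knocked ~4 mm out of its nest (the announced disturbance). Pushing it home again.

Call:
move_arm:
  steps: [0, 0, -0.01, 0.03, -0.025, 0, 0.18, 0, 0, -0.01, 0.06, -0.05, 0, 0.18, 0, 0, -0.01, 0.1, -0.08, 0, 0.18, 0, 0, -0.01, 0.135, -0.11, 0, 0.18, 0, 0, -0.01, 0.16, -0.127, -0.04, 0.18, 0, 0, -0.01, 0.161, -0.127, -0.085, 0.18, 0, 0, -0.01, 0.161, -0.127, -0.13, 0.18, 0, 0, -0.01, 0.161, -0.127, -0.17, 0.18, 0, 0, -0.01, 0.161, -0.127, -0.19, 0.18, 0, 0, -0.01, 0.161, -0.127, -0.19, 0.18]

```text
clock: 39.45
position: [0.4622, 0.0446, 0.0695]
ee_rot: [0.0, 0.999, 0.039, -0.002]
contact_force: [0.9, 0.3, 0.9]
width: 0.0506
gripper_force: 0.0
```

```bash
python3 d.py .525 .049 .033 .077
```

```text
d [ 0.0628  0.0044 -0.0365] turn [ 0.0002 -0.0008 -0.0001] [0.4622 0.0446 0.0695]
```

Call:
move_arm:
  steps: [0, 0, 0, 0, 0, -0.02, 0.18, 0, 0, 0, 0, 0, -0.036, 0.18, 0, 0, 0, 0, 0.001, -0.036, 0.18, 0, 0, 0, 0.015, 0.002, -0.036, 0.18, 0, 0, 0, 0.03, 0.003, -0.036, 0.18, 0, 0, 0, 0.043, 0.004, -0.036, 0.18, 0, 0, 0, 0.052, 0.004, -0.036, 0.18, 0, 0, 0, 0.057, 0.0045, -0.036, 0.18, 0, 0, 0, 0.06, 0.0045, -0.036, 0.18, 0, 0, 0, 0.062, 0.0045, -0.036, 0.18]

```text
clock: 40.45
position: [0.5246, 0.0492, 0.0361]
ee_rot: [0.001, 0.999, 0.039, -0.001]
contact_force: [-4.9, 0.5, 2.9]
width: 0.0503
gripper_force: 2.7
```

Call:
move_arm:
  steps: [0, 0, 0, 0.001, 0, 0, 0.18, 0, 0, 0, 0.002, 0, 0, 0.18, 0, 0, 0, 0.003, 0, 0, 0.18, 0, 0, 0, 0.004, 0, 0, 0.18, 0, 0, 0, 0.005, 0, 0, 0.18, 0, 0, 0, 0.006, 0, 0, 0.18, 0, 0, 0, 0.006, 0, 0, 0.18, 0, 0, 0, 0.006, 0, 0, 0.18, 0, 0, 0, 0.006, 0, 0, 0.18, 0, 0, 0, 0.006, 0, 0, 0.18]

```text
clock: 41.45
position: [0.526, 0.049, 0.0356]
ee_rot: [0.001, 0.999, 0.039, -0.005]
contact_force: [-12.3, -0.8, 8.5]
width: 0.0501
gripper_force: 6.5
```

Home again (same end pose as before, 12 N). Back off and recheck.

Call:
move_arm:
  steps: [0, 0, 0, -0.01, -0.001, 0, 0.18, 0, 0, 0, -0.03, -0.002, 0, 0.18, 0, 0, 0, -0.06, -0.005, 0.01, 0.18, 0, 0, 0, -0.09, -0.005, 0.05, 0.18, 0, 0, 0, -0.13, -0.005, 0.1, 0.18, 0, 0, 0, -0.17, -0.005, 0.14, 0.18, 0, 0, 0, -0.2, -0.005, 0.18, 0.18, 0, 0, 0, -0.22, 0.02, 0.22, 0.18, 0, 0, 0, -0.22, 0.06, 0.22, 0.18, 0, 0, 0, -0.22, 0.1, 0.22, 0.18]

```text
clock: 42.45
position: [0.3139, 0.1504, 0.2599]
ee_rot: [-0.0, 0.999, 0.037, 0.007]
contact_force: [0.7, -0.4, -0.3]
width: 0.0504
gripper_force: 0.0
```

Call:
move_arm:
  steps: [0, 0, 0, 0, 0.02, 0, 0.18, 0, 0, 0, 0, 0.02, 0, 0.18, 0, 0, 0, 0, 0.02, 0, 0.18, 0, 0, 0, 0, 0.02, 0, 0.18, 0, 0, 0, 0, 0.02, 0, 0.18, 0, 0, 0, 0, 0.02, 0, 0.18, 0, 0, 0, 0, 0.02, 0, 0.18, 0, 0, 0, 0, 0.02, 0, 0.18, 0, 0, 0, 0, 0.02, 0, 0.18, 0, 0, 0, 0, 0.02, 0, 0.18]

```text
clock: 43.45
position: [0.3127, 0.1691, 0.2563]
ee_rot: [0.001, 0.999, 0.039, 0.001]
contact_force: [0.0, 0.3, 0.4]
width: 0.0502
gripper_force: 0.0
```

```bash
python3 - <<'E'
from h import *;import pickle
t=manip.get_image("top");p=t["pixels"];p0=pickle.load(open("pics/top0.pkl","rb"))["pixels"]
for b in bases(t):print(b)
# bright new spots anywhere on table outside hopper -> stray stones
d=((p.min(2)>170)&(p0.min(2)<140)).astype(np.uint8)
n,l,st,c=cv2.connectedComponentsWithStats(d)
for i in range(1,n):
  if st[i][4]>6:print("new white",c[i].round(0),st[i][2:])
g=p[205:300,460:550].min(2)
for r in g[32:72:2,12:50:2]:print(*["%3d"%v for v in r])
E
```

```text
(array([1.1062, 0.4669, 0.03  ]), np.int32(490), array([165.9,  27.9]))
(array([0.5738, 0.054 , 0.03  ]), np.int32(952), array([322.7, 221.2]))
(array([0.5637, 0.1888, 0.03  ]), np.int32(938), array([271.4, 226.1]))
new white [493. 254.] [ 24  25 325]
new white [321. 259.] [ 34  15 344]
new white [282. 258.] [ 37   8 165]
new white [267. 268.] [15  5 57]
new white [274. 345.] [ 11  22 139]
new white [244. 355.] [ 50  33 990]
new white [212. 366.] [ 11  21 130]
new white [293. 402.] [ 18  55 214]
new white [231. 423.] [ 16  56 202]
new white [349. 409.] [ 52  15 377]
new white [313. 426.] [ 6 17 42]
new white [310. 471.] [ 11  17 116]
new white [292. 471.] [ 8  5 23]
new white [264. 479.] [7 1 7]
122 142 154 167 171 171 171 170 170 169 169 169 170 170 170 170 170 172 174
119 139 150 153 168 171 170 170 169 179 179 177 169 163 161 162 168 174 173
120 139 149 148 153 141 133 132 164 186 187 194 198 131  97  97 138 173 173
120 139 150 148 141  97  91  93 139 182 206 224 227 169  94  91 126 171 173
119 137 150 147 140  93  89  90 106 144 223 229 228 202 105  91 118 173 174
120 136 149 148
[... 424 characters left out ...]
 228 157 154 174
118 122 145 160 195 196 216 221 218 214 219 219 218 167 152 171 105 152 174
118 123 146 160 194 195 214 218 219 206 216 218 203 179  99  94  91 147 174
119 124 146 157 187 198 202 201 196 194 212 217 212 160 120 119 125 148 172
118 122 145 149 156 194 202 201 186 193 220 220 213 143 149 153 153 154 160
119 120 138 149 138 176 199 199 193 184 220 220 220 167 142 154 154 155 154
120 120 136 149 135 175 218 217 214 192 208 209 207 155 147 157 156 156 157
121 119 125 150 142 184 221 220 215 191 192 193 188 147 154 156 156 156 157
122 121 125 154 155 189 214 213 205 170 172 173 166 154 154 153 154 154 153
126 121 124 154 156 170 175 169 164 157 156 155 155 155 155 156 155 156 157
```

Hopper shows seven stones (3 above, a 2×2 cluster below), no strays on the table, both bases back on nest, trays at their starting outlines. Handing in.

```bash
python3 -c "
from rig import manip
print(manip.sign_off())"
```

```text
the job is handed in; nothing more can be done
None
```

I handed the job in at about 43 s: both terracotta bases are home against their pins, all seven stones are in the hopper, and both empty trays are back where they stood. One base was knocked about 4 mm out partway through, and I pushed it home again.

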